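# Find the rocking corner of a jig plate and press its shim home

## Task

The jig plate rocks because the rest under one of its corners sits low. With shut fingertips press down on the plate's corners until you find the one that dips, then push that corner's shim in until its upturned end lies flat against the plate's edge, and press that corner once more to check that it is solid. Pick nothing up, and leave the other three shims and the loose things where they are.

Things in the scene. Friction and masses are not known exactly. Their poses are not given: they have to be found in the camera images.
- plate: Loose aluminium jig plate, 170 mm (its x) by 220 mm (its y) by 20 mm, about 2 kg; origin at the centre of its underside, z up, yaw within 0.2 rad. Level, its top is 60 mm above the bench. Over the low rest its corner dips about 4 mm under a push of some 3 to 6 N and comes back up by itself; the other corners are solid. Flush drill bushes in its top are only looks.
- subplate: Dark cast sub-plate, 330 x 230 x 20 mm, fixed to the bench, origin under its centre, aligned with the plate. Four 24 mm square rest pads on it, hidden 58 mm (x) and 80 mm (y) from the plate's centre, carry the plate; one is 4 mm low. Six 12 mm dowels (tops 4 mm below the plate's top) in mid left and right edge, and two on the near and far edges, keep the plate from sliding.
- corner_nl (a point): Where to press the plate's near left corner: on its top face, 19 mm in from the near edge and 20 mm in from the left edge.
- corner_nr (a point): Where to press the plate's near right corner: on its top face, 19 mm in from the near edge and 20 mm in from the right edge.
- corner_fl (a point): Where to press the plate's far left corner: on its top face, 19 mm in from the far edge and 20 mm in from the left edge.
- corner_fr (a point): Where to press the plate's far right corner: on its top face, 19 mm in from the far edge and 20 mm in from the right edge.
- shim_nl (a joint): Slide of the near left corner's shim in its groove under the plate: 0 = farthest out, 0.032 m = home, upturned end flat against the plate's left edge; grows as it is pushed in along the plate's -y. Starts at 0 to 0.005, which tells nothing about which corner rocks. About 3 N of friction; stays where it is left. At a solid corner its step meets the pad at about 0.007 and it jams.
- tab_nl (a point): Centre of the outer face of the near left shim's upturned end: a steel tab 30 mm wide (along the plate's x), 4 mm thick, 26 mm high, its inner face 27 to 32 mm out from the plate's left edge at the start, its top 2 mm below the plate's top; this point is 15 mm below the plate's top and 58 mm from its middle in x.
- shim_nr (a joint): Slide of the near right corner's shim in its groove under the plate: 0 = farthest out, 0.032 m = home, upturned end flat against the plate's right edge; grows as it is pushed in along the plate's +y. Starts at 0 to 0.005, which tells nothing about which corner rocks. About 3 N of friction; stays where it is left. At a solid corner its step meets the pad at about 0.007 and it jams.
- tab_nr (a point): Centre of the outer face of the near right shim's upturned end: a steel tab 30 mm wide (along the plate's x), 4 mm thick, 26 mm high, its inner face 27 to 32 mm out from the plate's right edge at the start, its top 2 mm below the plate's top; this point is 15 mm below the plate's top and 58 mm from its middle in x.
- shim_fl (a joint): Slide of the far left corner's shim in its groove under the plate: 0 = farthest out, 0.032 m = home, upturned end flat against the plate's left edge; grows as it is pushed in along the plate's -y. Starts at 0 to 0.005, which tells nothing about which corner rocks. About 3 N of friction; stays where it is left. At a solid corner its step meets the pad at about 0.007 and it jams.
- tab_fl (a point): Centre of the outer face of the far left shim's upturned end: a steel tab 30 mm wide (along the plate's x), 4 mm thick, 26 mm high, its inner face 27 to 32 mm out from the plate's left edge at the start, its top 2 mm below the plate's top; this point is 15 mm below the plate's top and 58 mm from its middle in x.
- shim_fr (a joint): Slide of the far right corner's shim in its groove under the plate: 0 = farthest out, 0.032 m = home, upturned end flat against the plate's right edge; grows as it is pushed in along the plate's +y. Starts at 0 to 0.005, which tells nothing about which corner rocks. About 3 N of friction; stays where it is left. At a solid corner its step meets the pad at about 0.007 and it jams.
- tab_fr (a point): Centre of the outer face of the far right shim's upturned end: a steel tab 30 mm wide (along the plate's x), 4 mm thick, 26 mm high, its inner face 27 to 32 mm out from the plate's right edge at the start, its top 2 mm below the plate's top; this point is 15 mm below the plate's top and 58 mm from its middle in x.
- bush: Loose flanged drill bush standing on the middle of the plate, 34 mm across, 30 mm tall; origin under its centre. Leave it standing.
- bolt: Loose hexagon bolt standing on its head on the bench to the right of the sub-plate, 27 mm across, 66 mm tall. Leave it.
- block: Loose steel setup block, 50 x 75 x 25 mm, on the bench to the left of the sub-plate. Leave it.
- brush: Loose chip brush lying on the bench beyond the sub-plate. Leave it.

How it is judged:
By the outcome, as a careful person would: the job done as asked, in the order asked, and still so for the second after the job is handed in, with the robot touching nothing.
It also fails if it takes over 54 s, if anything falls off the work surface, if the arm or the gripper's body presses on something with over 40 N, if the wrist force passes 120 N, or if a joint passes its speed limit or range.

## Robot

A 6-joint arm with a two-finger parallel gripper is mounted at the origin on the work surface. World frame = base frame: x ahead of the robot, y to its left, z up, the work surface at z = 0. Lengths are in m, angles in rad, forces in N, time in s.
With the tool pointing down it reaches from about 0.2 to 0.875 m from the base axis. Payload 3.4 kg.
Tool frame: the origin (TCP) lies midway between the tips of the shut fingers; the grasp point (between the pads) lies bot.grip_depth behind it (bot.grip_depth is the distance from the TCP to the grasp point, in m); z points along the fingers, y is the line along which they close (so a half turn about z gives the same grasp; the last joint's range is limited). The gripper opens to 94 mm and grips with 3 to 60 N. Pads are 16 mm wide; open, the fingers measure 119 mm over their backs; the gripper's body (75 mm by 177 mm) begins 78 mm behind the grasp point.
Start: joints at [-1.255, 0.276, 1.505, -0, 1.361, -0.121], TCP at [0.243, -0.521, 0.205] pointing down, gripper open.
Joint ranges: [-2.89, 2.89], [-0.75, 2.08], [0.22, 2.7], [-1.18, 4.32], [0.11, 2.71], [-2.7, 2.7]. Speed limits (rad/s): [2.57, 2.57, 3.14, 3.14, 3.14, 3.14].

## Interface

Orientations are given as a rotation vector (axis times angle).
In Python, from plant import observe, camera, camera_info, finish_job, bot gives the robot as it stands.
- The arm moves only by the tool send_rows, never from a script. Its argument "moves" is one flat list of numbers, 4 for each row, row after row: the shift along the tool's x, y, z in m, then the turn about the tool's z in degrees. In form: [x, y, z, twist, x, y, z, twist, ...]. A call has 1 to 12 rows; each row is the pose to reach, as a shift and turn from the pose commanded when the call began, along the tool's axes at that moment; what a row does not reach only later rows make up. A row lasts 1/12 s, in which the tool goes at most 41.7 mm and 7.16 degrees, less where a joint would pass 70% of its speed; a pose out of reach is approached as far as the arm can. A call with a gripper value outside its range is refused whole. "jaw" is the opening, from 0 (shut) to 1 (fully open), set as the call begins (left out, the last holds). The fingers move at their own pace and stop on an object; "grip_force" is the grip in N (left out, the last holds). Time passes only in rows, so rows that repeat a pose let the fingers close. It gives the time, the measured TCP pose, the force, the opening and the grip force at its end, in the units of the state.
- observe(): the state, without advancing time (a new reading comes with each control period).
- camera(name): name is "scene" or "top" or "wrist"; returns the picture (384x512x3 uint8, blue, green, red); there is no depth.
- camera_info(name): a dict with "fovy" (degrees; the focal length in pixels is half the picture's height over the tangent of half this angle, whatever the lens; pixels are square), "cx", "cy" (the principal point, pixels), "cam_to_world" (4x4, takes a point from camera to world coordinates). Camera axes: x right, y up, looking along -z (the intrinsics and any distortion apply to the point x, -y, -z); pixel columns grow to the right and rows downward; lengths in m; the calibration is good to about 2 mm. A picture is of the moment at which its call begins: read the wrist's pose just before it. camera_info takes no time and is no camera call; for the wrist camera it gives the pose at the moment of the call.
- finish_job(): hands the job in; it is judged then, once.
The state is a dict: "clock": time; "qpos": joint angles; "joint_vel": joint speeds; "effort": joint torques, N m; "position": TCP position; "ee_rot": TCP orientation; "wrist_force": force on the tool from outside, world axes, zero at the start; "ft_torque": the same for the moment, N m; "opening": finger opening in m; "grip_force": force on a finger pad.
Only numpy, scipy, OpenCV 4.12 (cv2) and the standard library are available. Lean on these libraries where they do the work, as an engineer would, in place of code of your own. Each camera call takes 0.05 s, during which the arm holds its last target. There are 200 camera calls.

## Working session

There is one attempt and no reset: what is moved stays moved. The work goes in short steps, Python scripts to look and compute and a tool call to move; the robot and the scene stay as the last step left them, time stands still between calls to the robot, and variables do not carry over. Pictures are saved under pics/ and viewed, at most 10 in all, crops included, and the job is handed in when it is done.

Besides the shell and the picture viewer there is one more tool, called after "Emit:" as name(argument=value, ...) on one line, values as JSON. send_rows: Moves the arm, as the interface text tells. Its arguments: {"type":"object","properties":{"moves":{"type":"array"},"jaw":{"type":"number"},"grip_force":{"type":"number"}},"required":["moves"]}

```bash
mkdir -p pics
python3 - <<'E'
from plant import *
import cv2
for n in("top","scene"):
    i=camera_info(n);print(n,i)
    cv2.imwrite(f"pics/{n}0.png",cv2.resize(camera(n),(800,600),interpolation=cv2.INTER_CUBIC))
s=observe();print(s,bot.grip_depth)
E
```

```text
top {'fovy': 42.010982648057166, 'cx': 253.13708563876534, 'cy': 178.77255033998816, 'cam_to_world': array([[ 2.97298288e-02,  9.94072492e-01, -1.04575420e-01,
         4.63989187e-01],
       [-9.99557848e-01,  2.95146912e-02, -3.60449069e-03,
         2.95032258e-02],
       [-4.96613821e-04,  1.04636342e-01,  9.94510427e-01,
         1.44012169e+00],
       [ 0.00000000e+00,  0.00000000e+00,  0.00000000e+00,
         1.00000000e+00]])}
scene {'fovy': 53.26177693862383, 'cx': 254.7171981372089, 'cy': 190.093422484246, 'cam_to_world': array([[-0.16162335, -0.60729936,  0.77785948,  1.28713974],
       [ 0.9868143 , -0.09252055,  0.1328062 ,  0.1299281 ],
       [-0.00868513,  0.78906745,  0.61424518,  0.57788487],
       [ 0.        ,  0.        ,  0.        ,  1.        ]])}
{'clock': 0.1, 'qpos': array([-1.25503209e+00,  2.76540755e-01,  1.50599560e+00,  1.77750036e-05,
        1.36070897e+00, -1.21015210e-01]), 'joint_vel': array([ 0.00015343, -0.00015682, -0.00455356,  0.00022897,  0.00218322,
        0.00168734]), 'effort': array([ 1.28238360e-03, -4.05454302e+01, -2.37780422e+01,  7.02841580e-02,
        2.99259508e-02, -4.88621777e-05]), 'position': array([ 0.24307275, -0.52053429,  0.20469047]), 'ee_rot': array([-3.06536610e+00, -6.80288354e-01,  2.25095123e-04]), 'wrist_force': array([0.41040497, 0.09352336, 0.47654004]), 'ft_torque': array([-0.00827159, -0.02328173, -0.01998669]), 'grip_force': 0.0, 'opening': 0.09382566409244683} 0.0188
```

View pics/top0.png

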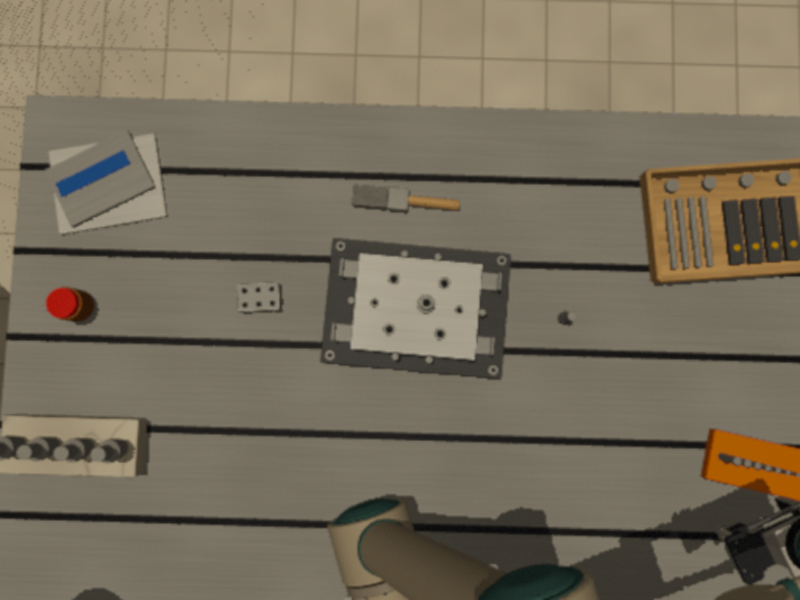

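View pics/scene0.png

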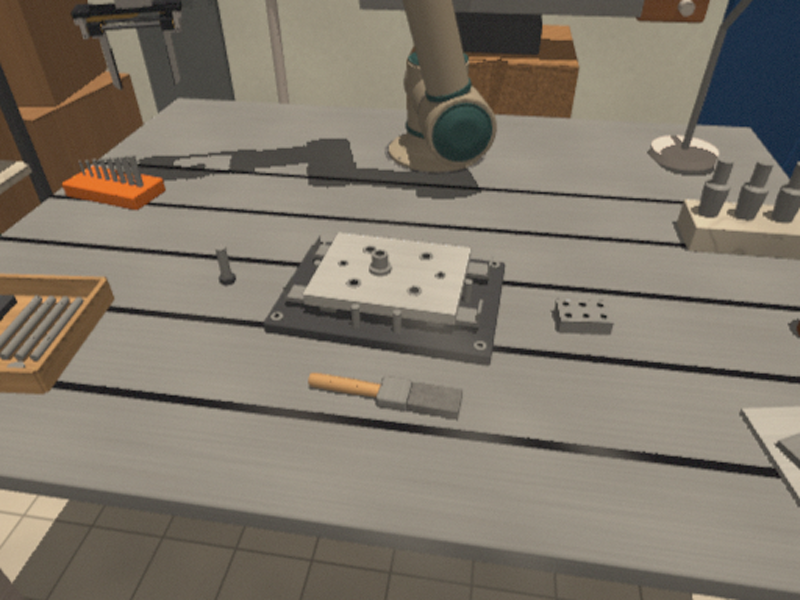

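The top view shows the plate with corners at about (359,253), (482,265), (475,360) and (351,347) in the 800x600 picture. Tabs stick out left and right, and the bush is at (427,303). Next I'll refine the plate pose.

```bash
cat > h.py <<'E'
import numpy as np,cv2
from plant import *
from scipy.spatial.transform import Rotation as R
def ray(n,u,v,z,i=None):
    i=i or camera_info(n);f=192/np.tan(np.radians(i["fovy"])/2)
    T=i["cam_to_world"];d=T[:3,:3]@[(u-i["cx"])/f,-(v-i["cy"])/f,-1];o=T[:3,3]
    return o+d*(z-o[2])/d[2]
E
python3 - <<'E'
from h import *
im=camera("top");g=cv2.cvtColor(im,cv2.COLOR_BGR2GRAY)
m=(g>165).astype(np.uint8);m[:140]=0;m[250:]=0;m[:,:200]=0;m[:,340:]=0
m=cv2.morphologyEx(m,cv2.MORPH_OPEN,np.ones((7,7)))
c=max(cv2.findContours(m,0,1)[0],key=cv2.contourArea)
b=cv2.boxPoints(cv2.minAreaRect(c));print(b)
P=np.array([ray("top",u,v,.06) for u,v in c[:,0]])[:,:2]
W=np.array([ray("top",u,v,.06) for u,v in b])[:,:2];print(W,W.mean(0),[np.linalg.norm(W[k]-W[k-1]) for k in range(4)])
r=cv2.minAreaRect((P*1000).astype(np.float32));print(r)
x0,y0,s=195,140,5.3
cv2.imwrite("pics/crop.png",cv2.resize(im[140:250,195:345],(800,587),interpolation=cv2.INTER_CUBIC))
s=observe();print(R.from_rotvec(s["ee_rot"]).as_matrix().round(3))
E
```

```text
Traceback (most recent call last):
ValueError: max() iterable argument is empty
```

Run:
```python
from h import *
im=camera("top");g=cv2.cvtColor(im,cv2.COLOR_BGR2GRAY)
cv2.imwrite("pics/crop.png",cv2.resize(im[140:250,195:345],(800,587),interpolation=cv2.INTER_CUBIC))
G=cv2.resize(g,None,fx=4,fy=4,interpolation=cv2.INTER_CUBIC)
pl=np.median(g[170:220,235:300]);print(pl)
for t in (pl*.78,pl*.85):
    m=(G>t).astype(np.uint8);m[:560]=0;m[1000:]=0;m[:,:800]=0;m[:,1360:]=0
    m=cv2.morphologyEx(m,cv2.MORPH_OPEN,np.ones((61,61)))
    cs=cv2.findContours(m,0,1)[0]
    if not cs: continue
    c=max(cs,key=cv2.contourArea)
    P=np.array([ray("top",(u+.5)/4-.5,(v+.5)/4-.5,.06) for u,v in c[:,0]])[:,:2]
    print(cv2.minAreaRect((P*1000).astype(np.float32)))
s=observe();print(R.from_rotvec(s["ee_rot"]).as_matrix().round(3))
```

```text
159.0
((565.719970703125, 33.052608489990234), (149.45057678222656, 169.92259216308594), 87.74614715576172)
((565.663818359375, 33.123802185058594), (146.24122619628906, 168.17137145996094), 87.34344482421875)
[[ 0.906  0.423 -0.   ]
 [ 0.423 -0.906  0.001]
 [ 0.    -0.001 -1.   ]]
```

View pics/crop.png

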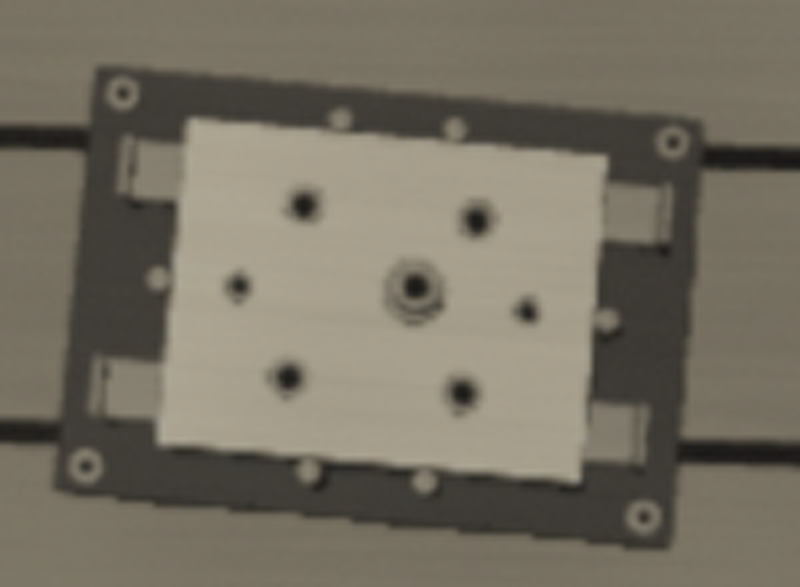

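The crop shows the plate corners at FL (188,118), FR (608,156), NR (582,483) and NL (157,444). The tabs are the thin bars at x≈125 and 98 on the left and x≈664 and 640 on the right. Dowels sit mid-edge left and right, with two each on the near and far edges.

```bash
cat >> h.py <<'E'
def pose():
    q=np.array([[188,118],[608,156],[582,483],[157,444]]);i=camera_info("top")
    W=np.array([ray("top",195+(x+.5)/5.333-.5,140+(y+.5)/5.333-.5,.06,i)[:2] for x,y in q])
    L=np.array([[85,110],[85,-110],[-85,-110],[-85,110]])/1e3
    c=W.mean(0);D=W-c;a=np.arctan2((L[:,0]*D[:,1]-L[:,1]*D[:,0]).sum(),(L*D).sum())
    return c,a,W
def w(c,a,l): return c+np.array([[np.cos(a),-np.sin(a)],[np.sin(a),np.cos(a)]])@np.array(l)
E
python3 - <<'E'
from h import *
c,a,W=pose();print(c,a,W,[np.linalg.norm(W[k]-W[k-1]) for k in range(4)])
for n,l in dict(nl=(-.066,.09),nr=(-.066,-.09),fl=(.066,.09),fr=(.066,-.09)).items(): print(n,w(c,a,l))
s=observe();p=s["position"];Rm=R.from_rotvec(s["ee_rot"]).as_matrix()
t=np.r_[w(c,a,(-.066,-.09)),.12];print("to nr z.12 tool",Rm.T@(t-p), "yaw tool x",np.arctan2(Rm[1,0],Rm[0,0]))
E
```

```text
[ 0.56317769 -0.0039335 ] -0.060840091717222454 [[ 0.65492536  0.10077057]
 [ 0.64143666 -0.11884334]
 [ 0.47143072 -0.10854018]
 [ 0.48491802  0.11087895]] [np.float64(0.17030758801981094), np.float64(0.22002776010559777), np.float64(0.17031785747542094), np.float64(0.219833258039663)]
nl [0.50277203 0.08991295]
nr [ 0.49182757 -0.08975401]
fl [0.63452781 0.08188702]
fr [ 0.62358335 -0.09777995]
to nr z.12 tool [ 0.40765372 -0.28521975  0.08528936] yaw tool x 0.43680243549584746
```

Emit:
send_rows(moves=[0.408,-0.285,0.05,28.5,0.408,-0.285,0.05,28.5,0.408,-0.285,0.05,28.5,0.408,-0.285,0.05,28.5,0.408,-0.285,0.05,28.5,0.408,-0.285,0.05,28.5,0.408,-0.285,0.05,28.5,0.408,-0.285,0.05,28.5,0.408,-0.285,0.05,28.5,0.408,-0.285,0.05,28.5,0.408,-0.285,0.085,28.5,0.408,-0.285,0.085,28.5], jaw=0)

```text
clock: 1.2
position: [0.4869, -0.1005, 0.1277]
ee_rot: [3.139, -0.094, 0.004]
wrist_force: [0.4, -0.4, 0.2]
opening: 0.0175
grip_force: 0.0
```

Emit:
send_rows(moves=[0,0,0,0,0,0,0,0,0,0,0,0,0,0,0,0,0,0,0,0])

```text
clock: 1.62
position: [0.4854, -0.1037, 0.128]
ee_rot: [3.139, -0.099, 0.002]
wrist_force: [0.1, -0.3, 0.4]
opening: 0.0004
grip_force: 0.0
```

```bash
cat >> h.py <<'E'
def rel(l,z):
    c,a,_=pose();s=observe();M=R.from_rotvec(s["ee_rot"]).as_matrix()
    print("to",l,z,(M.T@(np.r_[w(c,a,l),z]-s["position"])).round(4),"yawerr deg",np.degrees(np.arctan2(M[1,0],M[0,0])-a).round(2),"F",s["wrist_force"].round(2),"p",s["position"].round(4),"op",s["opening"].round(4))
E
python3 -c "
from h import *
rel((-.066,-.09),.062);rel((-.066,.09),.075);rel((.066,-.09),.075)"
```

```text
Traceback (most recent call last):
  File "h.py", line 17, in rel
    print("to",l,z,(M.T@(np.r_[w(c,a,l),z]-s["position"])).round(4),"yawerr deg",np.degrees(np.arctan2(M[1,0],M[0,0])-a).round(2),"F",s["wrist_force"].round(2),"p",s["position"].round(4),"op",s["opening"].round(4))
                                                                                                                                                                                                ^^^^^^^^^^^^^^^^^^
AttributeError: 'float' object has no attribute 'round'
```

```bash
sed -i 's/,"op",s\["opening"\].round(4)//' h.py
python3 -c "
from h import *
rel((-.066,-.09),.062);rel((-.066,.09),.075);rel((.066,-.09),.075)"
```

```text
to (-0.066, -0.09) 0.062 [ 0.0055 -0.0144  0.066 ] yawerr deg -0.11 F [ 0.08 -0.34  0.43] p [ 0.4854 -0.1037  0.128 ]
to (-0.066, 0.09) 0.075 [ 0.0051 -0.1944  0.0529] yawerr deg -0.11 F [ 0.08 -0.34  0.43] p [ 0.4854 -0.1037  0.128 ]
to (0.066, -0.09) 0.075 [ 0.1375 -0.0147  0.0532] yawerr deg -0.11 F [ 0.08 -0.34  0.43] p [ 0.4854 -0.1037  0.128 ]
```

Emit:
send_rows(moves=[0.0055,-0.0145,0.03,0,0.0055,-0.0145,0.055,0,0.0055,-0.0145,0.063,0,0.0055,-0.0145,0.065,0,0.0055,-0.0145,0.065,0])

```text
clock: 2.03
position: [0.4917, -0.089, 0.0626]
ee_rot: [3.14, -0.098, -0.0]
wrist_force: [-0.8, 0.2, 0.3]
opening: -0.0
grip_force: 0.0
```

Emit:
send_rows(moves=[0,0,0.001,0,0,0,0.002,0,0,0,0.003,0,0,0,0.004,0,0,0,0.004,0])

```text
clock: 2.45
position: [0.4927, -0.0886, 0.06]
ee_rot: [3.139, -0.095, 0.004]
wrist_force: [-0.8, -0.2, 8.0]
opening: 0.0003
grip_force: 3.8
```

Emit:
send_rows(moves=[0,0,0.001,0,0,0,0.002,0,0,0,0.002,0,0,0,0.002,0])

```text
clock: 2.78
position: [0.4927, -0.0886, 0.0598]
ee_rot: [3.139, -0.094, 0.005]
wrist_force: [-4.5, 0.1, 20.3]
opening: 0.0004
grip_force: 10.2
```

NR is solid (20 N with no dip). Next is FR.

Emit:
send_rows(moves=[0,0,-0.016,0,0.03,0,-0.016,0,0.065,0,-0.016,0,0.1,0,-0.016,0,0.132,0,-0.016,0,0.132,0,-0.016,0,0.132,0,-0.008,0,0.132,0,-0.006,0,0.132,0,-0.006,0])

```text
clock: 3.53
position: [0.621, -0.0955, 0.061]
ee_rot: [-3.139, 0.095, 0.006]
wrist_force: [-0.5, -0.1, -0.4]
opening: 0.0008
grip_force: 0.0
```

```bash
python3 -c "
from h import *
rel((.066,-.09),.06)"
```

```text
to (0.066, -0.09) 0.06 [0.0027 0.0021 0.001 ] yawerr deg 0.01 F [-0.51 -0.1  -0.42] p [ 0.621  -0.0955  0.061 ]
```

Emit:
send_rows(moves=[0.0025,0.002,0,0,0.0025,0.002,0.001,0,0.0025,0.002,0.002,0,0.0025,0.002,0.003,0,0.0025,0.002,0.004,0,0.0025,0.002,0.004,0])

```text
clock: 4.03
position: [0.626, -0.0985, 0.0587]
ee_rot: [3.14, -0.095, 0.001]
wrist_force: [0.2, -1.4, 3.0]
opening: 0.0004
grip_force: 1.3
```

Softer here, so I'll press a bit further.

Emit:
send_rows(moves=[0,0,0.001,0,0,0,0.002,0,0,0,0.002,0,0,0,0.002,0])

```text
clock: 4.37
position: [0.6263, -0.0987, 0.0566]
ee_rot: [3.139, -0.095, 0.001]
wrist_force: [1.0, -2.5, 3.0]
opening: 0.0005
grip_force: 1.8
```

FR dips about 3.5 mm at 3 N. That's the low corner. I'll lift and go outside its tab.

Emit:
send_rows(moves=[0,0,-0.02,0,0,0,-0.03,0,-0.008,0.03,-0.03,0,-0.008,0.06,-0.03,0,-0.008,0.08,-0.03,0,-0.008,0.08,-0.03,0,-0.008,0.08,-0.03,0])

```text
clock: 4.95
position: [0.613, -0.1779, 0.0861]
ee_rot: [-3.139, 0.099, 0.0]
wrist_force: [-0.1, -0.0, -0.3]
opening: 0.0007
grip_force: 0.0
```

```bash
python3 -c "
from h import *
rel((.058,-.17),.038)
cv2.imwrite('pics/c2.png',cv2.resize(camera('scene')[120:240,150:340],(792,500),interpolation=cv2.INTER_CUBIC))"
```

```text
to (0.058, -0.17) 0.038 [-0.0023 -0.0006  0.0481] yawerr deg -0.11 F [-0.1  -0.01 -0.32] p [ 0.613  -0.1779  0.0861]
```

View pics/c2.png

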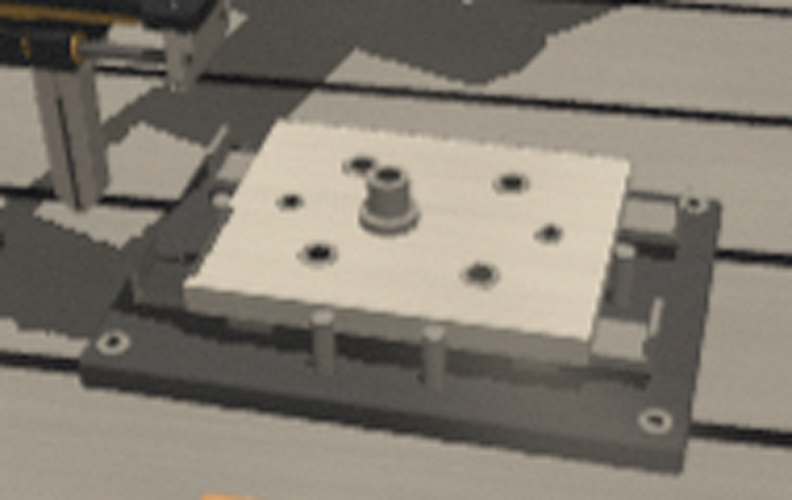

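The crop shows the shut fingers at (80,200), outside the FR tab at (145,275), with the way down clear. Lower and push.

Emit:
send_rows(moves=[-0.0023,0,0.02,0,-0.0023,0,0.04,0,-0.0023,0,0.048,0,-0.0023,0,0.048,0,-0.0023,-0.004,0.048,0,-0.0023,-0.008,0.048,0,-0.0023,-0.012,0.048,0,-0.0023,-0.015,0.048,0,-0.0023,-0.018,0.048,0,-0.0023,-0.021,0.048,0,-0.0023,-0.021,0.048,0])

```text
clock: 5.92
position: [0.613, -0.1566, 0.0392]
ee_rot: [3.139, -0.095, 0.004]
wrist_force: [0.8, -2.8, 1.9]
opening: 0.0003
grip_force: 1.2
```

```bash
python3 -c "
from h import *
rel((.058,-.1265),.038)"
```

```text
to (0.058, -0.1265) 0.038 [-0.001  -0.0228  0.0011] yawerr deg 0.03 F [ 0.76 -2.83  1.95] p [ 0.613  -0.1566  0.0392]
```

Emit:
send_rows(moves=[0,-0.002,0,0,0,-0.004,0,0,0,-0.006,0,0,0,-0.008,0,0,0,-0.01,0,0,0,-0.012,0,0,0,-0.014,0,0,0,-0.016,0,0,0,-0.018,0,0,0,-0.018,0,0])

```text
clock: 6.75
position: [0.614, -0.1407, 0.0395]
ee_rot: [3.136, -0.094, 0.004]
wrist_force: [-1.3, -6.5, 4.7]
opening: 0.0006
grip_force: 3.3
```

```bash
python3 -c "
from h import *
rel((.058,-.1265),.038)"
```

```text
to (0.058, -0.1265) 0.038 [-0.001  -0.0069  0.0015] yawerr deg 0.05 F [-1.31 -6.51  4.68] p [ 0.614  -0.1407  0.0395]
```

Sliding well. I'll push on in small steps until it stops.

Emit:
send_rows(moves=[0,-0.001,0,0,0,-0.002,0,0,0,-0.003,0,0,0,-0.004,0,0,0,-0.005,0,0,0,-0.006,0,0,0,-0.006,0,0,0,-0.006,0,0])

```text
clock: 7.42
position: [0.6143, -0.1349, 0.0395]
ee_rot: [3.136, -0.094, 0.003]
wrist_force: [-1.2, -6.0, 5.1]
opening: 0.0003
grip_force: 3.5
```

Emit:
send_rows(moves=[0,-0.001,0,0,0,-0.001,0,0,0,-0.002,0,0,0,-0.002,0,0])

```text
clock: 7.75
position: [0.6145, -0.1334, 0.0396]
ee_rot: [3.135, -0.094, 0.004]
wrist_force: [-0.1, -8.1, 4.6]
opening: 0.0007
grip_force: 4.1
```

Emit:
send_rows(moves=[0,-0.001,0,0,0,-0.002,0,0,0,-0.003,0,0,0,-0.003,0,0])

```text
clock: 8.08
position: [0.6146, -0.1323, 0.0397]
ee_rot: [3.132, -0.092, 0.004]
wrist_force: [-1.1, -11.9, 4.8]
opening: 0.0002
grip_force: 6.2
```

```bash
python3 -c "
from h import *
rel((.058,-.1265),.038)
cv2.imwrite('pics/c3.png',cv2.resize(camera('scene')[150:220,160:260],(800,560),interpolation=cv2.INTER_CUBIC))"
```

```text
to (0.058, -0.1265) 0.038 [-0.0012  0.0015  0.0017] yawerr deg 0.11 F [ -1.14 -11.91   4.81] p [ 0.6146 -0.1323  0.0397]
```

View pics/c3.png

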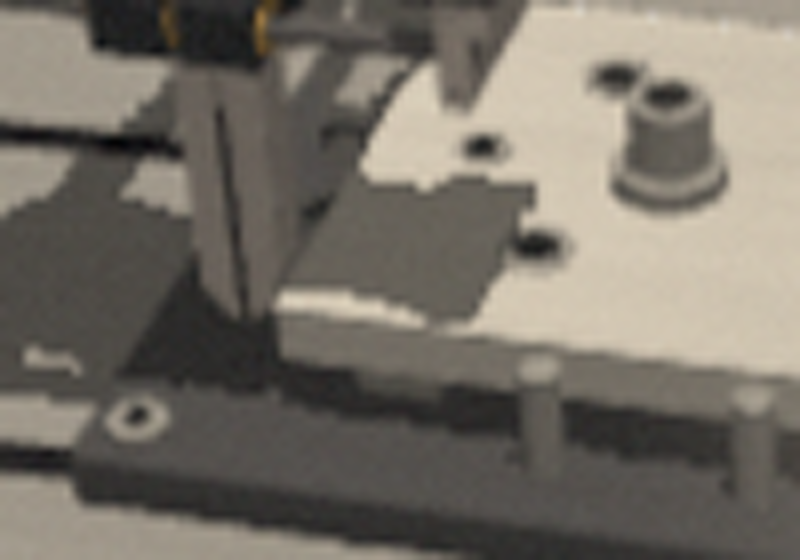

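The view shows the fingers at (240,310) against the plate edge, with the tab hidden behind them. The force is rising, so I'll push a bit harder to confirm the stop.

Emit:
send_rows(moves=[0,-0.001,0,0,0,-0.002,0,0,0,-0.003,0,0,0,-0.003,0,0,0,-0.003,0,0])

```text
clock: 8.55
position: [0.6147, -0.1322, 0.0398]
ee_rot: [3.128, -0.091, 0.004]
wrist_force: [-1.9, -18.6, 4.6]
opening: 0.0006
grip_force: 9.2
```

It has stopped hard, so it's home. Back off, lift, return over FR.

Emit:
send_rows(moves=[0,0.008,0,0,0,0.02,0,0,0,0.026,0,0,0,0.026,-0.02,0,0,0.026,-0.045,0,0,0.026,-0.045,0,0,0,-0.045,0,0.008,-0.03,-0.045,0,0.008,-0.03,-0.045,0,0.008,-0.03,-0.045,0,0.008,-0.03,-0.045,0])

```text
clock: 9.47
position: [0.6233, -0.0949, 0.0825]
ee_rot: [-3.14, 0.094, 0.002]
wrist_force: [-0.6, -0.6, 0.0]
opening: 0.0003
grip_force: 0.0
```

```bash
python3 -c "
from h import *
rel((.066,-.09),.06)"
```

```text
to (0.066, -0.09) 0.06 [0.0005 0.0029 0.0225] yawerr deg 0.06 F [-0.58 -0.56  0.  ] p [ 0.6233 -0.0949  0.0825]
```

Emit:
send_rows(moves=[0.0005,0.003,0.012,0,0.0005,0.003,0.02,0,0.0005,0.003,0.021,0,0.0005,0.003,0.022,0,0.0005,0.003,0.023,0,0.0005,0.003,0.024,0,0.0005,0.003,0.025,0,0.0005,0.003,0.026,0,0.0005,0.003,0.026,0,0.0005,0.003,0.026,0])

```text
clock: 10.3
position: [0.6235, -0.0987, 0.0599]
ee_rot: [3.139, -0.095, -0.0]
wrist_force: [-5.8, -0.0, 14.2]
opening: 0.0003
grip_force: 6.5
```

Solid: 14 N at z = 0.0599. Lift away and take a last look.

Emit:
send_rows(moves=[0,0,-0.02,0,0,0,-0.05,0,0,0,-0.08,0,-0.03,0.03,-0.11,0,-0.06,0.06,-0.13,0,-0.09,0.09,-0.14,0,-0.11,0.11,-0.14,0,-0.13,0.13,-0.14,0,-0.13,0.13,-0.14,0,-0.13,0.13,-0.14,0,-0.13,0.13,-0.14,0])

```text
clock: 11.22
position: [0.4871, -0.2198, 0.1974]
ee_rot: [-3.14, 0.096, -0.002]
wrist_force: [0.3, -0.3, -0.2]
opening: 0.0005
grip_force: 0.0
```

```bash
python3 -c "
from h import *
a=cv2.resize(camera('scene')[140:240,160:340],(800,444),interpolation=cv2.INTER_CUBIC)
cv2.imwrite('pics/c4.png',a)
cv2.imwrite('pics/c5.png',cv2.resize(camera('top')[140:250,195:345],(800,587),interpolation=cv2.INTER_CUBIC));rel((0,0),0)"
```

```text
to (0, 0) 0 [ 0.0627 -0.2193  0.1973] yawerr deg 0.08 F [-0.02  0.26  0.56] p [ 0.4875 -0.2192  0.1971]
```

View pics/c4.png

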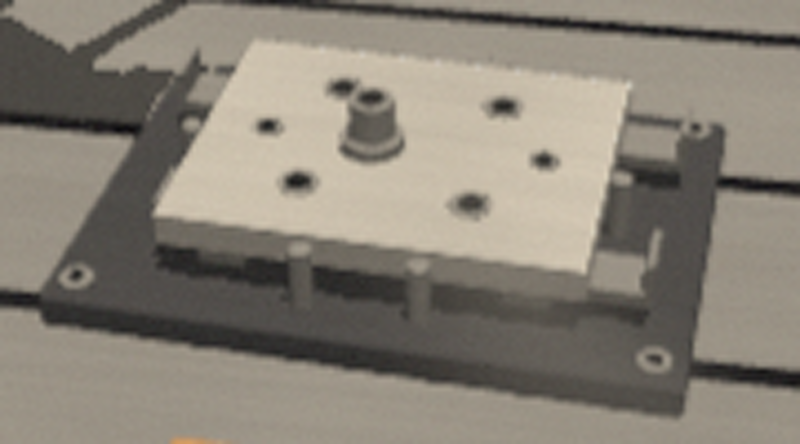

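View pics/c5.png

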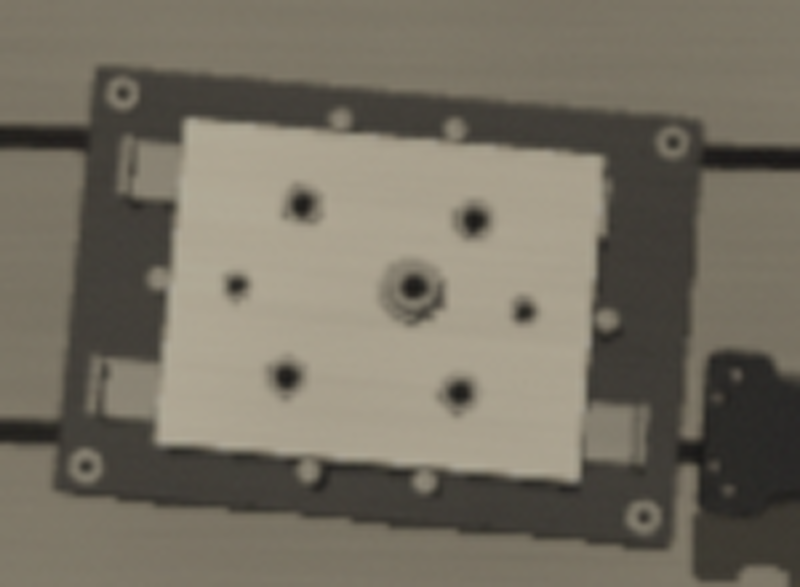

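The FR tab now lies flush against the plate edge at (606,210). The other three tabs and the bush look unmoved.

```bash
python3 -c "
from plant import *
print(finish_job())"
```

```text
the job is handed in; nothing more can be done
None
```

The far right corner was the low one. I pushed its shim home, its tab now lies flat against the plate edge, and pressing the corner again at 14 N showed it solid. The job is handed in. I pressed only the near right corner (solid) before finding it.

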